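# Put the jars, weights and crucible back after the practical

### The job

Clear up after the practical: stand the two amber jars in the blue tray, one in each bay; the large brass weight in the wide bay and the small one in the narrow bay of the wooden tray; and the white crucible on the dark disc in the middle of the cork stand. Lower each one into place upright rather than dropping or tipping it, and leave the green beaker and the cream bowl where they are.

Things in the scene. Friction and masses are not known exactly. Their poses are not given: they have to be found in the camera images.
- jar_a: Amber glass sample jar, round, 46 mm in diameter and 75 mm tall with its red screw cap, 140 g, standing upright, free. Grip it across the glass 30 to 50 mm above its foot. Origin: centre of the underside, z up. Same as jar_b.
- jar_b: Amber glass sample jar, round, 46 mm in diameter and 75 mm tall with its red screw cap, 140 g, standing upright, free. Grip it across the glass 30 to 50 mm above its foot. Origin: centre of the underside, z up. Same as jar_a.
- weight_big: Large brass balance weight, 500 g: a round body 44 mm in diameter and 40 mm high, above it a narrower neck and a knob 22 mm in diameter from 49 to 66 mm above its foot, to grip it by. Free, upright. Origin: centre of the underside, z up.
- weight_small: Small brass balance weight, 200 g: a round body 32 mm in diameter and 28 mm high, above it a neck and a knob 18 mm in diameter from 37 to 52 mm above its foot, to grip it by. Free, upright. Origin: centre of the underside, z up.
- crucible: White porcelain crucible, an open round cup 43 mm in outer diameter and 50 mm tall, wall 3.5 mm, straight-sided above 10 mm, 70 g. Free, upright. Origin: centre of the underside, z up.
- jar_tray: Blue plastic tray with two equal bays side by side along its y, parted by a 4 mm wall at y = 0; each bay is 88 by 74 mm inside, centred 39 mm from the origin at +y and at -y. Outside 96 (x) by 160 mm (y), 22 mm high; walls and floor 4 mm thick. Fixed to the bench, turned up to 12 degrees. Origin: centre of the underside, z up.
- weight_tray: Light wooden tray, a wide and a narrow bay side by side along its y. Wide bay: 91 mm in y, centred at y = +30 mm. Narrow bay: 57 mm in y, centred at y = -47.5 mm. Both 88 mm in x. Outside 96 (x) by 160 mm (y), 22 mm high; walls and floor 4 mm thick. Fixed to the bench, turned up to 12 degrees. Origin: centre of the underside, z up.
- cork_stand: Round cork stand, 104 mm in diameter, 12 mm thick, flat top with a dark brown disc 68 mm in diameter at its middle. Fixed to the bench. Origin: centre of the underside, z up.
- beaker: Green plastic beaker, 56 mm across the rim and 62 mm tall, empty, free, a bystander to be left alone. Origin: centre of the underside.
- bowl: Small cream bowl, 80 mm across the rim and 32 mm tall, empty, free, a bystander to be left alone. Origin: centre of the underside.
Mind the look-alikes: they are no part of the job. Of the things like the cork_stand, leave any that is grey; of the rest the smaller one is meant.

How it is judged:
At the end, for the whole second after the job is handed in: A jar flat on the floor of each blue bay, large weight in the wide and small weight in the narrow wooden bay, crucible within 18 mm of the cork stand's centre; all upright (0.15 rad), released and at rest; beaker and bowl within 25 mm of their starts (((x of jar_a in the frame of jar_tray between -0.026 and 0.026 m and y of jar_a in the frame of jar_tray between 0.018 and 0.06 m and z of jar_a in the frame of jar_tray between 0 and 0.009 m and x of jar_b in the frame of jar_tray between -0.026 and 0.026 m and y of jar_b in the frame of jar_tray between -0.06 and -0.018 m and z of jar_b in the frame of jar_tray between 0 and 0.009 m) or (x of jar_b in the frame of jar_tray between -0.026 and 0.026 m and y of jar_b in the frame of jar_tray between 0.018 and 0.06 m and z of jar_b in the frame of jar_tray between 0 and 0.009 m and x of jar_a in the frame of jar_tray between -0.026 and 0.026 m and y of jar_a in the frame of jar_tray between -0.06 and -0.018 m and z of jar_a in the frame of jar_tray between 0 and 0.009 m)) and x of weight_big in the frame of weight_tray between -0.028 and 0.028 m and y of weight_big in the frame of weight_tray between 0.004 and 0.058 m and z of weight_big in the frame of weight_tray between 0 and 0.009 m and x of weight_small in the frame of weight_tray between -0.034 and 0.034 m and y of weight_small in the frame of weight_tray between -0.064 and -0.032 m and z of weight_small in the frame of weight_tray between 0 and 0.009 m and horizontal distance between crucible and cork_stand below 0.018 m and z of crucible in the frame of cork_stand between 0.008 and 0.018 m and angle between each of jar_a, jar_b, weight_big, weight_small, crucible's own z axis and vertical below 0.15 rad and linear speed of each of jar_a, jar_b, weight_big, weight_small, crucible below 0.02 m/s and angular speed of each of jar_a, jar_b, weight_big, weight_small, crucible below 0.3 rad/s and distance of each of beaker, bowl from where it was at the start of the episode below 0.025 m); the robot touches nothing.
It fails at once if a jar, weight or the crucible is let go more than about 3 cm up in the air ((height (world z) of jar_a above 0.045 m and contact force between the fingers and jar_a below 0.01 N) or (height (world z) of jar_b above 0.045 m and contact force between the fingers and jar_b below 0.01 N) or (height (world z) of weight_big above 0.045 m and contact force between the fingers and weight_big below 0.01 N) or (height (world z) of weight_small above 0.045 m and contact force between the fingers and weight_small below 0.01 N) or (height (world z) of crucible above 0.045 m and contact force between the fingers and crucible below 0.01 N)).
It fails at once if a jar, weight or the crucible is tipped over (leans more than 45 degrees) (angle between any of jar_a, jar_b, weight_big, weight_small, crucible's own z axis and vertical above 0.785 rad).
It fails at once if the green beaker or the cream bowl is shifted by more than 25 mm (distance of any of beaker, bowl from where it was at the start of the episode above 0.025 m).
It also fails if it takes over 128 s, if anything falls off the work surface, if the arm or the gripper's body presses on something with over 40 N, if the wrist force passes 120 N, or if a joint passes its speed limit or range.

### The arm

A 7-joint arm with a two-finger parallel gripper is mounted at the origin on the work surface. World frame = base frame: x ahead of the robot, y to its left, z up, the work surface at z = 0. Lengths are in m, angles in rad, forces in N, time in s.
With the tool pointing down it reaches from about 0.375 to 0.925 m from the base axis. Payload 3.1 kg.
Tool frame: the origin (TCP) lies between the finger pads; the fingertips stand 19 mm ahead of it and the grasp point (between the pads) is the TCP; z points along the fingers, y is the line along which they close (so a half turn about z gives the same grasp; the last joint's range is limited). The gripper opens to 85 mm and grips with 20 to 120 N. Pads are 22 mm wide; open, the fingers measure 114 mm over their backs; the gripper's body (76 mm by 85 mm) begins 54 mm behind the grasp point. The pads swing forward as they close: fully open they stand 13 mm farther back than shut.
Start: joints at [1.215, 0.383, 0.044, 1.598, -0.018, 1.161, -0.05], TCP at [0.166, -0.629, 0.25] pointing down, gripper open.
Joint ranges: [-2.61, 2.61], [-0.41, 2.15], [-1.48, 1.57], [0, 2.5], [-1.57, 4.71], [0.05, 1.97], [-2.85, 2.85]. Speed limits (rad/s): [2.79, 2.79, 3.14, 3.14, 3.14, 3.14, 3.14].

### API

Orientations are given as a unit quaternion [x, y, z, w].
In Python, from bench import move_ptp, movel, move_j, move_gripper, pause, inverse_kinematics, read_camera, camera_params, MotionError, sign_off, look_for, tip_of, read_time_s, read_qpos, read_joint_vel, read_effort, read_eef_pos, read_tcp_rot, read_ft_force, read_ft_torque, read_finger_gap, read_grasp_force gives the robot as it stands. Calls block until the motion is done:
- move_ptp(position, orientation): joint-space move of the TCP to a pose.
- movel(position, orientation=None, speed=0.15): straight line of the TCP; orientation=None keeps the orientation; speed is the mean speed in m/s.
- move_j(angles): joint-space move.
- move_gripper(opening, effort=None): finger opening in m; effort is the grip in N (None keeps the last); returns when the fingers have stopped.
- pause(seconds).
- inverse_kinematics(position, orientation): joint angles nearest the present ones, or None.
- read_camera(name): name is "scene" or "side" or "wrist"; returns the picture (384x512x3 uint8, red, green, blue); there is no depth.
- camera_params(name): a dict with "K" (3x3 intrinsics, pixels), "camera_from_world" (4x4, takes a point from world to camera coordinates). Camera axes: x right, y down, z forward; pixel columns grow to the right and rows downward; lengths in m; the calibration is good to about 2 mm. A picture is of the moment at which its call begins: read the wrist's pose just before it. camera_params takes no time and is no camera call; for the wrist camera it gives the pose at the moment of the call.
A pose or a line that the arm cannot do raises MotionError and nothing moves.
- sign_off(): hands the job in; it is judged then, once.
Trained networks look in the newest picture that a camera, given by its name, has taken for a name from the list of things; names that differ only in an ending like _2 or _b are one class to them, and where a whole thing is asked for, a point or a joint stands for the part that bears it (a point fixed in the world has none). Each returns a list of dicts, best first, with "confidence" (0 to 1); they miss things now and then, are a little off and sometimes report something else, mostly with a low value. They report only what shows in the picture. A call takes as long as a camera call. They do not tell look-alikes from the thing itself.
- look_for(camera, name): "at" ([column, row] in pixels, amid what is visible of it).
- tip_of(camera, name): "at" ([column, row] in pixels: a listed point, or the origin of a listed thing).
Readings, each from a call of its own:
- read_time_s(): time.
- read_qpos(): joint angles.
- read_joint_vel(): joint speeds.
- read_effort(): joint torques, N m.
- read_eef_pos(): TCP position.
- read_tcp_rot(): TCP orientation.
- read_ft_force(): force on the tool from outside, world axes, zero at the start.
- read_ft_torque(): the same for the moment, N m.
- read_finger_gap(): finger opening in m.
- read_grasp_force(): force on a finger pad.
Only numpy, scipy, OpenCV 4.12 (cv2) and the standard library are available. Lean on these libraries where they do the work, as an engineer would, in place of code of your own. Each camera call takes 0.05 s, during which the arm holds its last target. There are 200 camera calls.

## Working session

There is one attempt and no reset: what is moved stays moved. The work goes in short steps, each a Python script; the robot and the scene stay as the last script left them, time stands still between calls to the robot, and variables do not carry over. Pictures are saved under pics/ and viewed, at most 14 in all, crops included, and the job is handed in when it is done.

```bash
ls; mkdir -p pics; python3 - <<'E'
from bench import *
import cv2,numpy as np
for c in ["scene","side"]:
    im=read_camera(c); cv2.imwrite(f"pics/{c}0.png",im[:,:,::-1])
    p=camera_params(c); print(c,np.round(p["K"],1).tolist(),np.round(p["camera_from_world"],3).tolist())
    for n in ["jar_a","weight_big","weight_small","crucible","jar_tray","weight_tray","cork_stand","beaker","bowl"]:
        print(n,[(np.round(d["at"]).tolist(),round(d["confidence"],2)) for d in tip_of(c,n)])
print(read_time_s(),read_eef_pos(),read_tcp_rot())
E
```

```text
pics
scene [[362.9, 0.0, 257.9], [0.0, 362.9, 190.9], [0.0, 0.0, 1.0]] [[0.559, 0.829, 0.007, -0.364], [0.545, -0.361, -0.757, -0.21], [-0.625, 0.427, -0.653, 1.181], [0.0, 0.0, 0.0, 1.0]]
jar_a [([85.0, 228.0], 0.64), ([156.0, 223.0], 0.58)]
weight_big [([169.0, 253.0], 0.84)]
weight_small [([281.0, 150.0], 0.65)]
crucible [([211.0, 204.0], 0.82), ([156.0, 221.0], 0.71)]
jar_tray [([251.0, 252.0], 0.93)]
weight_tray [([99.0, 311.0], 0.9)]
cork_stand [([384.0, 164.0], 0.75), ([327.0, 160.0], 0.75), ([340.0, 196.0], 0.57)]
beaker [([251.0, 180.0], 0.77)]
bowl [([277.0, 198.0], 0.61)]
side [[466.4, 0.0, 260.0], [0.0, 466.4, 200.3], [0.0, 0.0, 1.0]] [[-0.795, -0.606, 0.014, 0.466], [-0.429, 0.546, -0.72, 0.199], [0.428, -0.578, -0.694, 0.986], [0.0, 0.0, 0.0, 1.0]]
jar_a [([341.0, 181.0], 0.62), ([391.0, 161.0], 0.61), ([308.0, 158.0], 0.22)]
weight_big [([306.0, 158.0], 0.7)]
weight_small [([265.0, 299.0], 0.53)]
crucible [([244.0, 177.0], 0.73), ([305.0, 202.0], 0.68)]
jar_tray [([245.0, 180.0], 0.86), ([269.0, 299.0], 0.53)]
weight_tray [([324.0, 126.0], 0.92), ([339.0, 178.0], 0.39)]
cork_stand [([120.0, 312.0], 0.87), ([175.0, 248.0], 0.68), ([200.0, 294.0], 0.67)]
beaker [([280.0, 242.0], 0.91), ([342.0, 176.0], 0.28)]
bowl []
1.0 [ 0.16574409 -0.62852313  0.25027441] [ 9.91701777e-01  1.28559654e-01  1.58945886e-05 -7.38487030e-07]
```

View pics/scene0.png

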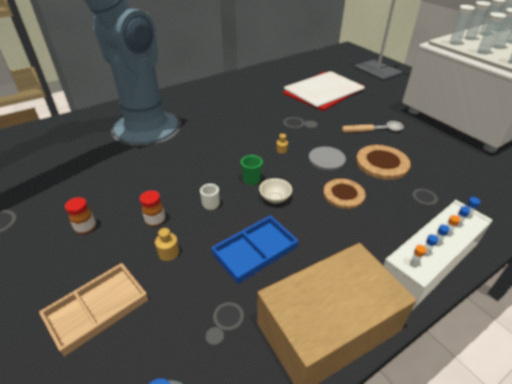

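View pics/side0.png

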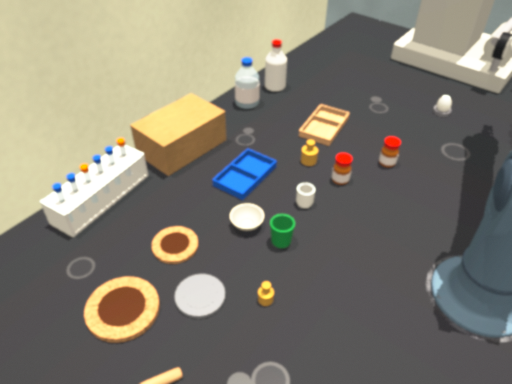

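The two views agree. In scene/side pixels:
- **Jars:** (80,215)/(390,152) and (152,208)/(342,168).
- **Large weight:** (167,245)/(310,154).
- **Small weight:** (282,145)/(265,294).
- **Crucible:** (210,196)/(305,195).
- **Trays:** blue tray (254,247)/(245,173), wooden tray (94,307)/(324,124).
- **Cork-stand candidates:** small cork (344,193)/(175,244), large cork (384,161)/(120,308), grey disc (327,157)/(200,295). The description picks the small cork.

Next I triangulate and take wrist views from above.

```bash
cat > h.py <<'E'
from bench import *
import cv2,numpy as np
def P(p): return p["K"]@p["camera_from_world"][:3]
def tri(obs):  # [(params,(u,v))...]
    A=[]
    for p,(u,v) in obs:
        M=P({k:np.array(x) for k,x in p.items()}); A+= [u*M[2]-M[0], v*M[2]-M[1]]
    X=np.linalg.svd(np.array(A))[2][-1]; return X[:3]/X[3]
def ray(p,uv,z):  # pixel -> point on plane z
    T=np.array(p["camera_from_world"]); R=T[:3,:3]; c=-R.T@T[:3,3]
    d=R.T@np.linalg.inv(p["K"])@[uv[0],uv[1],1]; return c+d*(z-c[2])/d[2]
def quat(yaw): return [np.cos(yaw/2),np.sin(yaw/2),0,0]   # tool down, x-axis at yaw
E
python3 - <<'E'
from h import *
a,b=camera_params("scene"),camera_params("side")
for n,u,v in [("jar1",(85,228),(391,161)),("jar2",(156,222),(341,181)),("big",(169,253),(308,158)),("small",(281,150),(265,299)),("cruc",(211,204),(305,202)),("jtray",(251,252),(245,180)),("wtray",(99,311),(324,126)),("cork",(340,196),(175,248)),("beaker",(251,180),(280,242)),("bowl",(275,199),(247,226))]:
    print(n,np.round(tri([(a,u),(b,v)]),3),np.round(ray(a,u,0),3),np.round(ray(b,v,0),3))
w=camera_params("wrist");print(np.round(w["K"],1).tolist(),np.round(w["camera_from_world"],3).tolist())
# jnt check
from scipy.spatial.transform import Rotation as R
print(R.from_quat(read_tcp_rot()).as_matrix().round(3).tolist())
E
```

```text
jar1 [ 0.349 -0.286  0.   ] [ 0.356 -0.282  0.   ] [ 0.348 -0.292  0.   ]
jar2 [ 0.419 -0.138 -0.007] [ 0.429 -0.139  0.   ] [ 0.415 -0.132  0.   ]
big [ 0.535 -0.153  0.005] [ 0.532 -0.151  0.   ] [ 0.537 -0.159  0.   ]
small [ 0.352  0.287 -0.001] [0.351 0.286 0.   ] [0.353 0.289 0.   ]
cruc [ 0.446 -0.003  0.002] [ 0.445 -0.001  0.   ] [ 0.447 -0.005  0.   ]
jtray [ 0.625  0.008 -0.013] [ 0.628 -0.002  0.   ] [0.618 0.023 0.   ]
wtray [ 0.585 -0.318 -0.001] [ 0.589 -0.316  0.   ] [ 0.584 -0.32   0.   ]
cork [ 0.599  0.299 -0.007] [0.601 0.288 0.   ] [0.598 0.305 0.   ]
beaker [ 0.42   0.138 -0.004] [0.421 0.133 0.   ] [0.419 0.142 0.   ]
bowl [ 0.514  0.146 -0.005] [0.518 0.142 0.   ] [0.511 0.15  0.   ]
[[340.9, 0.0, 250.2], [0.0, 340.9, 194.2], [0.0, 0.0, 1.0]] [[0.255, -0.967, 0.001, -0.65], [-0.927, -0.244, 0.286, -0.037], [-0.277, -0.074, -0.958, 0.379], [0.0, 0.0, 0.0, 1.0]]
[[0.967, 0.255, 0.0], [0.255, -0.967, 0.0], [0.0, 0.0, -1.0]]
```

```bash
python3 - <<'E'
from h import *
import pickle
out=[]
names=["jar_a","weight_big","weight_small","crucible","jar_tray","weight_tray","cork_stand","beaker","bowl"]
for i,(x,y) in enumerate([(0.52,-0.32),(0.5,-0.12),(0.5,0.1),(0.52,0.3)]):
    move_ptp([x,y,0.3],quat(0)); pause(0.2)
    p=camera_params("wrist"); im=read_camera("wrist"); cv2.imwrite(f"pics/w{i}.png",im[:,:,::-1])
    det={n:[(np.array(d["at"]),d["confidence"]) for d in tip_of("wrist",n)] for n in names}
    out.append((p,det))
    for n in names: print(i,n,[(np.round(a).tolist(),round(c,2),np.round(ray(p,a,0)[:2],3).tolist()) for a,c in det[n] if c>.4])
pickle.dump(out,open("det.pkl","wb")); print(read_time_s())
a,b=[np.hstack([cv2.imread(f"pics/w{i}.png") for i in k]) for k in ((0,1),(2,3))]
cv2.imwrite("pics/wm.png",cv2.resize(np.vstack([a,b]),(800,600),interpolation=cv2.INTER_AREA))
E
```

```text
0 jar_a [([115.0, 229.0], 0.71, [0.418, -0.142]), ([221.0, 273.0], 0.6, [0.351, -0.281])]
0 weight_big [([114.0, 142.0], 0.73, [0.533, -0.153])]
0 weight_small [([110.0, 231.0], 0.75, [0.415, -0.134])]
0 crucible [([4.0, 211.0], 0.84, [0.444, 0.002])]
0 jar_tray []
0 weight_tray [([251.0, 103.0], 0.58, [0.58, -0.323])]
0 cork_stand []
0 beaker []
0 bowl []
1 jar_a [([365.0, 261.0], 0.73, [0.35, -0.281]), ([261.0, 216.0], 0.7, [0.417, -0.137])]
1 weight_big [([274.0, 124.0], 0.82, [0.535, -0.153])]
1 weight_small []
1 crucible [([156.0, 194.0], 0.6, [0.447, -0.001])]
1 jar_tray [([137.0, 40.0], 0.76, [0.631, 0.005])]
1 weight_tray [([418.0, 83.0], 0.98, [0.583, -0.322])]
1 cork_stand []
1 beaker [([55.0, 214.0], 0.75, [0.421, 0.134])]
1 bowl [([37.0, 142.0], 0.6, [0.515, 0.141])]
2 jar_a [([430.0, 214.0], 0.62, [0.418, -0.141]), ([220.0, 215.0], 0.56, [0.419, 0.138])]
2 weight_big [([455.0, 128.0], 0.97, [0.53, -0.154])]
2 weight_small [([114.0, 261.0], 0.92, [0.352, 0.285])]
2 crucible [([325.0, 195.0], 0.96, [0.446, -0.0])]
2 jar_tray [([330.0, 40.0], 0.69, [0.63, 0.005]), ([222.0, 214.0], 0.68, [0.419, 0.134])]
2 weight_tray []
2 cork_stand [([76.0, 69.0], 0.62, [0.6, 0.3])]
2 beaker [([220.0, 213.0], 0.86, [0.421, 0.137])]
2 bowl [([213.0, 142.0], 0.93, [0.515, 0.142])]
3 jar_a []
3 weight_big []
3 weight_small [([259.0, 275.0], 0.8, [0.351, 0.285])]
3 crucible [([478.0, 210.0], 0.94, [0.445, -0.003])]
3 jar_tray [([503.0, 61.0], 0.66, [0.628, 0.002])]
3 weight_tray []
3 cork_stand [([192.0, 199.0], 0.94, [0.461, 0.372]), ([95.0, 118.0], 0.72, [0.566, 0.484]), ([245.0, 86.0], 0.66, [0.601, 0.302])]
3 beaker [([370.0, 228.0], 0.8, [0.419, 0.136])]
3 bowl [([370.0, 159.0], 0.97, [0.513, 0.145])]
8.0417
```

View pics/wm.png

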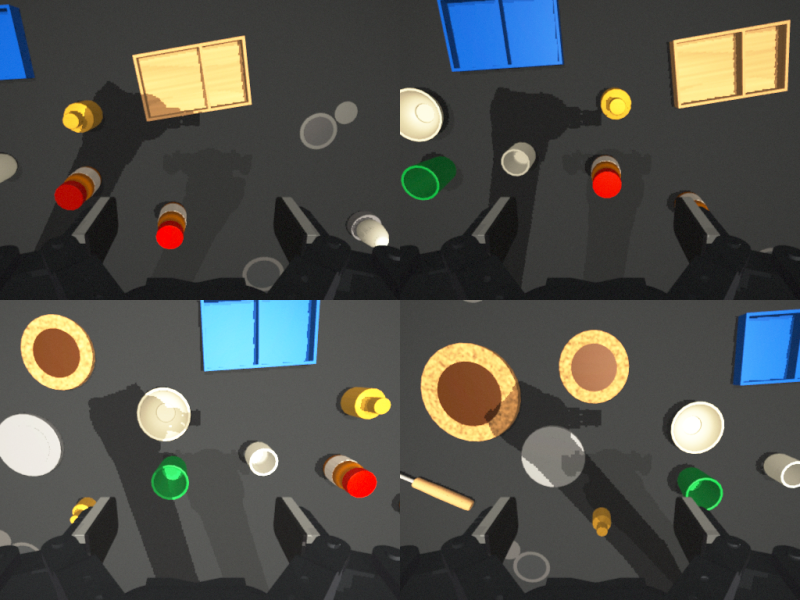

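The montage shows the same layout from above. The wide wooden bay is on the left, which is +y. The small cork is at montage (594,366), the large cork at (469,391) and the grey disc at (552,456). Now I take nadir views at two heights over the trays and cork, and triangulate the heights of the tops.

```bash
python3 - <<'E'
from h import *
import pickle
def big(m,near=None):
    cs=[c for c in cv2.findContours(m.astype(np.uint8)*255,cv2.RETR_EXTERNAL,cv2.CHAIN_APPROX_NONE)[0] if cv2.contourArea(c)>60]
    if near is not None: return min(cs,key=lambda c:np.hypot(*(c[:,0].mean(0)-near)))
    return max(cs,key=cv2.contourArea)
def hsv(im): return cv2.cvtColor(im,cv2.COLOR_RGB2HSV)
blue=lambda h:(h[...,0]>95)&(h[...,0]<125)&(h[...,1]>120)&(h[...,2]>60)
wood=lambda h:(h[...,0]>8)&(h[...,0]<28)&(h[...,1]>50)&(h[...,2]>75)
def project(p,X): q=P(p)@np.append(X,1); return q[:2]/q[2]
for nm,(x,y),c,f in [("wtray",(.515,-.32),(.583,-.321),wood),("jtray",(.555,.005),(.629,.004),blue),("cork",(.53,.3),(.6,.301),wood)]:
    obs=[]
    for k,z in enumerate((.42,.3)):
        move_ptp([x,y,z],quat(0)); pause(.2)
        p=camera_params("wrist"); im=read_camera("wrist"); cv2.imwrite(f"pics/{nm}{k}.png",im[:,:,::-1])
        h=hsv(im); px=project(p,np.array([*c,.01]))
        cn=big(f(h),px)
        if nm=="cork":
            e=cv2.fitEllipse(cv2.convexHull(cn)); obs.append((p,np.array([e[0]]))); print(nm,"ell",np.round(e[0],1),np.round(e[1],1),"xy",ray(p,e[0],.012)[:2].round(4), "diam@.012",round(e[1][1]/p["K"][0][0]*(read_eef_pos()[2]+.124-.012),3))
        else:
            r=cv2.minAreaRect(cn); b=cv2.boxPoints(r); b=b[np.argsort(np.arctan2(*(b-b.mean(0)).T[::-1]))]; obs.append((p,b))
            W=np.array([ray(p,q,.022)[:2] for q in b]); d=np.array([W[(i+1)%4]-W[i] for i in range(4)])
            print(nm,"ctr",W.mean(0).round(4),"sides",np.linalg.norm(d,axis=1).round(4),"angs",np.degrees(np.arctan2(d[:,1],d[:,0])).round(1))
    if nm!="cork": print(nm,"corner z",[tri([(obs[0][0],obs[0][1][i]),(obs[1][0],obs[1][1][i])]).round(3).tolist() for i in range(4)])
print(read_time_s())
# tops and origins from the first four wrist views
D=pickle.load(open("det.pkl","rb")); ims=[cv2.cvtColor(cv2.imread(f"pics/w{i}.png"),cv2.COLOR_BGR2RGB) for i in range(4)]
red=lambda h:((h[...,0]<5)|(h[...,0]>174))&(h[...,1]>150)&(h[...,2]>90)
for nm,c in [("jar1",(.350,-.2815)),("jar2",(.418,-.139))]:
    obs=[]
    for i in (0,1):
        px=project(D[i][0],np.array([*c,.07])); 
        try:
            cn=big(red(hsv(ims[i])),px); m=cv2.minEnclosingCircle(cn); obs.append((D[i][0],np.array(m[0])))
            print(nm,i,np.round(m[0]),np.round(px),round(m[1],1))
        except ValueError: pass
    if len(obs)>1: print(nm,"cap",tri(obs).round(3))
for nm,z in [("weight_big",0),("weight_small",0),("crucible",0),("cork_stand",0),("jar_a",0)]:
    pts=[ray(p,a,z)[:2].round(4).tolist() for p,d in D for a,c in d[nm] if c>.5]; print(nm,pts)
E
```

```text
wtray ctr [ 0.5812 -0.319 ] sides [0.1612 0.0974 0.1704 0.0987] angs [ -80.9 -167.2   99.7    7.5]
wtray ctr [ 0.581  -0.3189] sides [0.1613 0.0979 0.1729 0.0995] angs [ -81.2 -166.9   99.4    6.3]
wtray corner z [[0.617, -0.231, 0.023], [0.642, -0.39, 0.024], [0.549, -0.408, 0.042], [0.522, -0.247, 0.047]]
jtray ctr [0.6277 0.007 ] sides [0.1604 0.0974 0.1697 0.0979] angs [ -86.6 -173.6   93.6    0.9]
jtray ctr [0.6278 0.0072] sides [0.1602 0.0972 0.1719 0.0978] angs [ -86.6 -172.9   93.6    0.3]
jtray corner z [[0.671, 0.09, 0.025], [0.682, -0.071, 0.015], [0.586, -0.079, 0.032], [0.576, 0.086, 0.041]]
cork ell [248.8  93.4] [70.3 73.3] xy [0.602  0.2986] diam@.012 0.114
cork ell [252.8  95.4] [89.2 92.8] xy [0.6025 0.2986] diam@.012 0.113
15.975
jar1 0 [217. 301.] [217. 304.] 18.5
jar1 1 [264. 234.] [385. 289.] 19.4
jar1 cap [ 0.346 -0.209 -0.01 ]
jar2 0 [ 90. 249.] [ 90. 252.] 20.5
jar2 1 [264. 234.] [265. 236.] 19.4
jar2 cap [ 0.421 -0.139  0.069]
weight_big [[0.5332, -0.1529], [0.5353, -0.153], [0.5303, -0.1541]]
weight_small [[0.415, -0.1338], [0.3517, 0.2852], [0.3507, 0.285]]
crucible [[0.4439, 0.0017], [0.4474, -0.0006], [0.4459, -0.0004], [0.4449, -0.003]]
cork_stand [[0.6, 0.3003], [0.4615, 0.3716], [0.5656, 0.4843], [0.6013, 0.3018]]
jar_a [[0.4179, -0.1415], [0.3514, -0.2808], [0.3503, -0.2811], [0.4166, -0.1373], [0.4182, -0.1408], [0.419, 0.1376]]
```

```bash
python3 - <<'E'
from h import *
a,b=camera_params("scene"),camera_params("side")
print("box near-left base",ray(a,(262,318),0).round(3),"left top",ray(a,(258,292),.1).round(3),tri([(a,(258,292)),(b,(226,121))]).round(3),tri([(a,(358,249)),(b,(134,124))]).round(3), tri([(a,(358,249)),(b,(173,149))]).round(3))
q0=read_qpos()
for n,(x,y) in dict(jar1=(.35,-.281),jar2=(.418,-.139),big=(.534,-.153),small=(.351,.286),cru=(.4455,-.001),J1=(.631,-.0325),J2=(.6266,.0455),W=(.577,-.29),N=(.59,-.367),C=(.601,.3)).items():
    for yw in (0,np.pi/2,-np.pi/2):
        s=inverse_kinematics([x,y,.05],quat(yw)); print(n,round(yw,1),None if s is None else np.round(s,2).tolist())
# heights: centres of the visible parts from scene+side+wrist
obs={}
def add(cam,c,tol=.05):
    p=camera_params(cam); read_camera(cam)
    for n,xy in c.items():
        for d in look_for(cam,n):
            if d["confidence"]>.4 and np.hypot(*(ray(p,d["at"],.03)[:2]-xy))<tol: obs.setdefault(n,[]).append((p,d["at"])); break
C=dict(weight_big=(.534,-.153),weight_small=(.351,.286),crucible=(.4455,-.001),jar_a=(.418,-.139))
move_ptp([.45,.15,.3],quat(0)); add("wrist",C); add("scene",C); add("side",C)
move_ptp([.45,-.15,.3],quat(0)); add("wrist",C); add("side",C)
for n,o in obs.items(): print(n,len(o),tri(o).round(3))
im=cv2.imread("pics/cork1.png")[0:260,60:460]; cv2.imwrite("pics/crop.png",cv2.resize(im,None,fx=2,fy=2))
print(read_time_s())
E
```

```text
box near-left base [ 0.77 -0.07  0.  ] left top [ 0.775 -0.083  0.1  ] [ 0.761 -0.073  0.075] [0.847 0.135 0.139] [0.785 0.122 0.084]
jar1 0 [0.84, 0.33, -0.28, 2.19, 0.15, 0.63, -1.12]
jar1 1.6 [0.96, 0.35, -0.42, 2.19, 0.23, 0.64, 0.38]
jar1 -1.6 [0.75, 0.32, -0.19, 2.2, 0.1, 0.63, -2.65]
jar2 0 [0.7, 0.35, -0.51, 2.2, 0.28, 0.65, -1.59]
jar2 1.6 [0.8, 0.38, -0.63, 2.2, 0.36, 0.66, -0.08]
jar2 -1.6 [-0.01, 0.31, 0.26, 2.24, -0.14, 0.61, -2.79]
big 0 [0.71, 0.55, -0.61, 1.93, 0.44, 0.79, -1.71]
big 1.6 [0.76, 0.57, -0.66, 1.93, 0.48, 0.8, -0.18]
big -1.6 [0.02, 0.48, 0.21, 1.97, -0.15, 0.71, -2.81]
small 0 [-0.14, 0.42, -0.7, 2.17, 0.42, 0.69, -2.7]
small 1.6 [0.01, 0.48, -0.88, 2.16, 0.55, 0.74, -1.24]
small -1.6 [0.28, 0.73, -1.24, 2.15, 0.9, 0.94, 1.64]
cru 0 [0.47, 0.38, -0.62, 2.19, 0.35, 0.67, -1.96]
cru 1.6 [0.59, 0.42, -0.75, 2.18, 0.45, 0.69, -0.47]
cru -1.6 [-0.72, 0.39, 0.71, 2.24, -0.42, 0.64, -2.85]
J1 0 [0.36, 0.64, -0.48, 1.75, 0.38, 0.85, -1.87]
J1 1.6 [0.53, 0.71, -0.72, 1.74, 0.58, 0.91, -0.43]
J1 -1.6 [-0.55, 0.7, 0.7, 1.8, -0.58, 0.86, -2.71]
J2 0 [0.25, 0.64, -0.49, 1.76, 0.38, 0.85, -2.0]
J2 1.6 [0.43, 0.72, -0.74, 1.75, 0.59, 0.92, -0.57]
J2 -1.6 [-0.67, 0.7, 0.7, 1.8, -0.58, 0.86, -2.83]
W 0 [0.85, 0.69, -0.6, 1.71, 0.48, 0.89, -1.51]
W 1.6 [0.86, 0.69, -0.6, 1.71, 0.48, 0.89, 0.06]
W -1.6 [0.54, 0.61, -0.17, 1.72, 0.14, 0.82, -2.84]
N 0 [0.88, 0.75, -0.53, 1.58, 0.44, 0.94, -1.37]
N 1.6 [0.9, 0.76, -0.57, 1.58, 0.47, 0.95, 0.18]
N -1.6 [0.73, 0.7, -0.32, 1.59, 0.26, 0.9, -2.83]
C 0 [-0.11, 0.72, -0.56, 1.64, 0.46, 0.92, -2.42]
C 1.6 [0.05, 0.81, -0.8, 1.63, 0.67, 1.0, -0.98]
C -1.6 [0.28, 1.1, -1.26, 1.62, 1.1, 1.27, 1.95]
weight_big 5 [ 0.531 -0.145  0.026]
weight_small 4 [0.357 0.282 0.011]
crucible 5 [ 0.446 -0.001  0.029]
jar_a 4 [ 0.421 -0.132  0.037]
19.0917
```

View pics/crop.png

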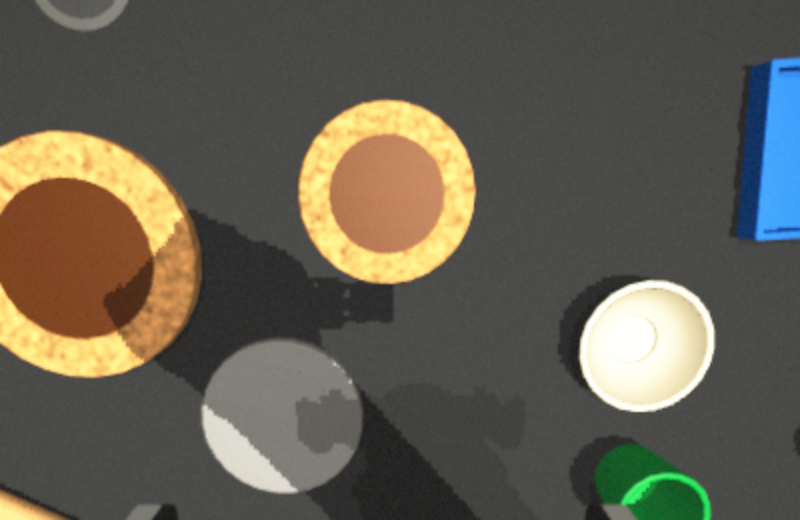

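The crop confirms the choice: the small cork with its dark disc is at crop (387,191), the large cork is at (65,255) and the grey disc at (282,415). I start with jar 2.

```bash
cat >> h.py <<'E'
Q=quat(np.pi/2)
def pick(xy,h,w,force,zup=.2):
    "h: TCP height at the grasp, w: thing's width there"
    move_gripper(min(.085,w+.036)); move_ptp([*xy,max(h+.09,.14)],Q); movel([*xy,h],speed=.12)
    move_gripper(max(w-.02,0),force); g=read_finger_gap(); print("gap",round(g,4),"grip",np.round(read_grasp_force(),1),"F",np.round(read_ft_force(),1),"z",read_eef_pos().round(4))
    if abs(g-w)>.006: print("BAD GRASP"); return False
    movel([*xy,zup],speed=.15); print("lifted gap",round(read_finger_gap(),4),"F",np.round(read_ft_force(),1)); return True
def place(xy,h,floor,w,zup=.2):
    movel([*xy,zup],speed=.22); movel([*xy,h+floor+.015],speed=.15); movel([*xy,h+floor+.001],speed=.03); pause(.2)
    print("F down",np.round(read_ft_force(),1)); move_gripper(min(.085,w+.02)); pause(.2); movel([*xy,zup-.02],speed=.15); print("t",round(read_time_s(),1))
E
python3 - <<'E'
from h import *
if pick((.418,-.1395),.042,.046,40): place((.6266,.0455),.042,.004,.046)
p=read_camera("scene"); cv2.imwrite("pics/a.png",p[120:340,0:420,::-1])
E
```

```text
gap 0.0444 grip 40.9 F [ 0.1 -0.4  5.4] z [ 0.419  -0.1398  0.043 ]
lifted gap 0.0445 F [-0.   1.1 -1.7]
F down [-1.5 -0.6  2.2]
t 28.1
```

View pics/a.png

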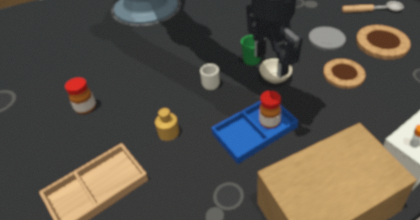

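The jar stands upright in the right-hand (+y) blue bay at crop pixel (270,110). Next are jar 1 and the large weight.

```bash
python3 - <<'E'
from h import *
move_ptp([.45,-.2,.25],Q)
ok=pick((.3505,-.2812),.042,.046,40)
if ok:
    place((.6312,-.0325),.042,.004,.046)
    move_ptp([.534,-.153,.2],Q)
    ok=pick((.534,-.1533),.0605,.022,70)
    if ok: place((.577,-.290),.0605,.004,.022)
p=read_camera("scene"); cv2.imwrite("pics/b.png",p[120:340,0:420,::-1])
E
```

```text
gap 0.0445 grip 40.6 F [-0.8 -0.1  4.7] z [ 0.3515 -0.2818  0.0431]
lifted gap 0.0443 F [ 0.7  0.4 -2.3]
F down [-2.6 -0.2  4.9]
t 38.3
gap 0.0191 grip 68.6 F [-9.3 -0.3 13.7] z [ 0.5307 -0.1536  0.0618]
lifted gap 0.0192 F [-0.8  0.9 -5.2]
F down [-2.   0.3  1. ]
t 46.0
```

View pics/b.png

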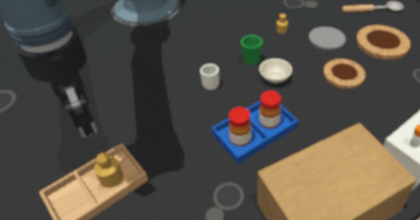

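Both jars stand at crop (239,125) and (270,110), and the large weight is in the right, wide bay at (107,172). The crucible and small weight are left.

```bash
python3 - <<'E'
from h import *
move_ptp([.45,-.1,.25],Q)
ok=pick((.4455,-.0008),.033,.043,25,.22)
if ok:
    place((.6015,.2995),.033,.012,.043,.22)
    move_ptp([.42,.26,.22],Q)
    ok=pick((.3512,.2852),.0485,.018,45,.22)
    if ok:
        movel([.45,.1,.22],speed=.25)
        place((.5897,-.3665),.0485,.004,.018,.22)
move_ptp([.50,-.12,.3],quat(0)); pause(.2)
A=[cv2.rotate(read_camera("wrist"),cv2.ROTATE_180)*0]
a=read_camera("wrist"); pa=camera_params("wrist")
for n in ["weight_big","weight_small","jar_a","beaker","bowl"]: print(n,[(np.round(ray(pa,d["at"],.004)[:2],3).tolist(),round(d["confidence"],2)) for d in tip_of("wrist",n)])
move_ptp([.53,.2,.3],quat(0)); pause(.2); b=read_camera("wrist"); pb=camera_params("wrist")
for n,z in [("crucible",.012),("jar_a",.004),("beaker",0),("bowl",0),("cork_stand",0)]: print(n,[(np.round(ray(pb,d["at"],z)[:2],3).tolist(),round(d["confidence"],2)) for d in tip_of("wrist",n)])
cv2.imwrite("pics/c.png",cv2.resize(np.hstack([a,b])[:,:,::-1],(800,300),interpolation=cv2.INTER_AREA)); print(read_time_s())
E
```

```text
gap 0.0421 grip 25.3 F [-0.9 -0.4  6.5] z [ 0.4461 -0.0009  0.0337]
lifted gap 0.0427 F [-0.4 -0.1 -1.4]
F down [-1.4 -0.8  1.6]
t 56.4
gap 0.0158 grip 44.9 F [-2.  -0.1  5.2] z [0.351  0.2856 0.0492]
lifted gap 0.0158 F [-0.8  1.  -1.4]
F down [-1.4  0.5  0.5]
t 67.6
weight_big [([0.579, -0.29], 0.96)]
weight_small [([0.588, -0.368], 0.6)]
jar_a [([0.627, 0.046], 0.95), ([0.629, -0.035], 0.77)]
beaker [([0.418, 0.132], 0.76)]
bowl [([0.511, 0.141], 0.74)]
crucible [([0.598, 0.302], 0.89)]
jar_a [([0.629, -0.033], 0.75), ([0.623, 0.047], 0.65)]
beaker [([0.422, 0.137], 0.9)]
bowl [([0.514, 0.146], 0.8)]
cork_stand [([0.567, 0.486], 0.85), ([0.6, 0.303], 0.82), ([0.462, 0.367], 0.71)]
71.3667
```

View pics/c.png

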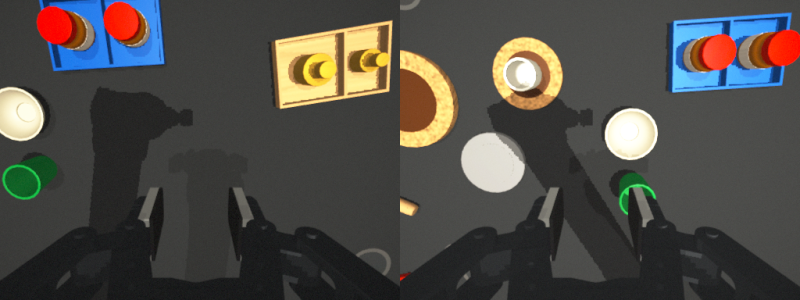

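All five things stand upright within tolerance. The jars are at (60,25) and (128,25), the large weight in the wide bay at (318,69), the small one in the narrow bay at (375,60), and the crucible on the small cork at (522,74). The beaker and bowl have not moved, so I'm handing in.

```bash
python3 -c "
from bench import *
print(sign_off())"
```

```text
the job is handed in; nothing more can be done
None
```

The job is handed in at about 71 s of robot time. A last wrist-camera check showed both jars, both weights and the crucible upright in their places and the beaker and bowl unmoved; the sign-off returned no verdict.

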